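Switch on the lamp supply

ROBOT

A 6-joint arm with a two-finger parallel gripper is mounted at the origin on the work surface. World frame = base frame: x ahead of the robot, y to its left, z up, the work surface at z = 0. Lengths are in m, angles in rad, forces in N, time in s.
With the tool pointing down it reaches from about 0.4 to 0.825 m from the base axis. Payload 7 kg.
Tool frame: the origin (TCP) lies between the finger pads; the fingertips stand 8 mm ahead of it and the grasp point (between the pads) lies 11 mm behind it (arm.finger_overhang is the distance from the TCP to the fingertips, in m); z points along the fingers, y is the line along which they close (so a half turn about z gives the same grasp; the last joint's range is limited). The gripper opens to 88 mm and grips with 3 to 60 N. Pads are 19 mm wide; open, the fingers measure 130 mm over their backs; the gripper's body (78 mm by 193 mm) begins 47 mm behind the grasp point.
Start: joints at [1.561, 0.359, 0.012, 0, -1.224, -0.288], TCP at [0.198, 0.645, 0.235] pointing down, gripper open.
Joint ranges: [-3.07, 3.07], [-1.43, 2.12], [-1.02, 1.25], [-3.03, 1.67], [-3.05, -0], [-3.03, 3.03]. Speed limits (rad/s): [2.39, 2.39, 3.01, 3.14, 3.14, 3.14].

INTERFACE

Orientations are given as [roll, pitch, yaw] about the fixed x, y, z axes, in that order (R = Rz(yaw) Ry(pitch) Rx(roll)).
In Python, from station import arm gives the robot as it stands.
- The arm moves only by the tool move_arm, never from a script. Its argument "rows" is text: rows parted by semicolons, each of 7 numbers parted by spaces: the turn, a rotation vector about the tool's x, y, z in degrees, then the shift along the tool's x, y, z in m, then the finger opening in m, from 0 to 0.0876. A call has 1 to 8 rows; each row shifts and turns the commanded pose from where the row before left it, along the tool's axes as they then stand; what a row does not reach is not made up. A row lasts 1/8 s, in which the tool goes at most 62.5 mm and 10.7 degrees, less where a joint would pass 70% of its speed; a pose out of reach is approached as far as the arm can. A call is refused whole if a number of a shift passes 0.0625 or a number of a turn 10.7, either way. A call with a gripper value outside its range is refused whole. The fingers move at their own pace and stop on an object; "squeeze" is the grip in N (left out, the last holds). Time passes only in rows, so rows that do not move let the fingers close. It gives the time, the measured TCP pose, the force, the opening and the grip force at its end, in the units of the state.
- arm.get_state(): the state, without advancing time (a new reading comes with each control period).
- arm.grab_frame(name): name is "side" or "top" or "wrist"; returns (picture, depth): 384x512x3 uint8, blue, green, red; 384x512 float32, m along the optical axis (not along the pixel's ray), 0 where there is no reading.
- arm.camera_model(name): a dict with "mtx" (3x3 intrinsics, pixels), "camera_from_world" (4x4, takes a point from world to camera coordinates); the wrist camera has in their place "mount" (4x4, takes a point from camera to tool coordinates, whose origin is the TCP and whose axes are the flange's). Camera axes: x right, y down, z forward; pixel columns grow to the right and rows downward; lengths in m; the calibration is good to about 2 mm. A picture is of the moment at which its call begins: read the wrist's pose just before it. camera_model takes no time and is no camera call.
- arm.job_done(): hands the job in; it is judged then, once.
The state is a dict: "t": time; "q": joint angles; "qd": joint speeds; "joint_efforts": joint torques, N m; "eef_pos": TCP position; "ee_rot": TCP orientation; "force": force on the tool from outside, world axes, zero at the start; "moment": the same for the moment, N m; "width": finger opening in m; "gripper_force": force on a finger pad.
Only numpy, scipy, OpenCV 4.12 (cv2) and the standard library are available. Lean on these libraries where they do the work, as an engineer would, in place of code of your own. Each camera call takes 0.05 s, during which the arm holds its last target. There are 200 camera calls.

TASK

Switch on the lab's exposure lamp: flip the toggle with the wide flat paddle handle over its centre until it snaps fully over to the opposite side, and leave it there. The other toggle, with the round ball on its lever, runs the vacuum pump: leave it as it is.

Things in the scene. Friction and masses are not known exactly. Their poses are not given: they have to be found in the camera images.
- lamp_switch (a joint): Paddle toggle: 85 mm lever, a 10 mm steel stem ending in a black flat paddle 40 mm wide (along the hinge pin), 55 mm long, 9 mm thick. Rad: 0 off, as found, leaning 0.45 to its starting side; 0.45 upright, the snap centre; 0.90 leaning to the opposite side, on. A spring snaps it to the nearer side and holds it; about 5 N at the tip starts it.
- lamp_switch_tip (a point): Middle of the paddle's free end, 85 mm from the hinge pin. Its grey steel box is fixed to the bench: 130 mm along the throw, 100 mm across, 70 mm high. The frame turns with the lever; at 0 its x is level along the throw (off to on), y level along the hinge pin, z up, and the pin's centre lies 37 mm ahead along x and 76.5 mm below, 75 mm above the bench.
- pump_switch (a joint): Ball toggle: 85 mm lever, a 10 mm steel rod ending in a black ball of 26 mm diameter. Rad: 0 off, as found, leaning 0.45 to its starting side; 0.45 upright, the snap centre; 0.90 leaning to the opposite side, on. A spring snaps it to the nearer side and holds it. It must stay off.
- pump_switch_tip (a point): Top of the ball, 85 mm from the hinge pin. Its grey box is fixed too and like the paddle's: 130 x 100 x 70 mm. The frame turns with the lever; at 0 its x is level along the throw (off to on), y level along the hinge pin, z up, and the pin's centre lies 37 mm ahead along x and 76.5 mm below, 75 mm above the bench.

How it is judged:
By the outcome, as a careful person would: the job done as asked, in the order asked, and still so for the second after the job is handed in, with the robot touching nothing.
It also fails if it takes over 32 s, if anything falls off the work surface, if the arm or the gripper's body presses on something with over 40 N, if the wrist force passes 120 N, or if a joint passes its speed limit or range.

## Working session

There is one attempt and no reset: what is moved stays moved. The work goes in short steps, Python scripts to look and compute and a tool call to move; the robot and the scene stay as the last step left them, time stands still between calls to the robot, and variables do not carry over. Pictures are saved under pics/ and viewed, at most 10 in all, crops included, and the job is handed in when it is done.

Besides the shell and the picture viewer there is one more tool, called after "Request:" as a command line: name --argument value ..., lists and objects as JSON in quotes. move_arm: Moves the arm, as the interface text tells. Its arguments: {"type":"object","properties":{"rows":{"type":"string"},"squeeze":{"type":"number"}},"required":["rows"]}

```bash
mkdir -p pics
python3 - <<'E'
from station import arm
import cv2,numpy as np
s=arm.get_state();print(s)
for n in("top","side"):
    p,d=arm.grab_frame(n);cv2.imwrite(f"pics/{n}.png",p);np.save(f"{n}.npy",d);print(arm.camera_model(n))
E
```

```text
{'t': 0.0, 'q': array([ 1.56109789e+00,  3.59396735e-01,  1.10333099e-02, -3.55606612e-04,
       -1.22411192e+00, -2.88103259e-01]), 'qd': array([ 0.00058058, -0.00115443,  0.00012754, -0.00049015,  0.00059178,
        0.00073542]), 'joint_efforts': array([ 3.20988611e-04, -5.82713485e+01,  2.93054563e+01,  6.99708447e+00,
        6.95720402e-03, -1.49336333e-04]), 'eef_pos': array([0.19793906, 0.64480732, 0.23360422]), 'ee_rot': array([ 3.13988785e+00, -1.56601479e-04, -2.97922676e-01]), 'force': array([ 0.31311879,  0.50926221, -0.54671749]), 'moment': array([ 0.0260649 , -0.03424393, -0.06589666]), 'gripper_force': 0.0, 'width': 0.08751081103434746}
{'mtx': array([[362.52752396,   0.        , 255.99028636],
       [  0.        , 362.52752396, 197.54766859],
       [  0.        ,   0.        ,   1.        ]]), 'camera_from_world': array([[-0.0110153 , -0.99877975,  0.04814223, -0.00307144],
       [-0.99844029,  0.00835077, -0.05520185,  0.58132994],
       [ 0.05473247, -0.04867521, -0.99731393,  0.780783  ],
       [ 0.        ,  0.        ,  0.        ,  1.        ]])}
{'mtx': array([[429.17505135,   0.        , 261.09736708],
       [  0.        , 429.17505135, 188.06128982],
       [  0.        ,   0.        ,   1.        ]]), 'camera_from_world': array([[-0.75015861, -0.6608735 , -0.02254501,  0.42402351],
       [-0.38070454,  0.45951281, -0.80244129,  0.322952  ],
       [ 0.54067191, -0.59337526, -0.59630503,  0.43346757],
       [ 0.        ,  0.        ,  0.        ,  1.        ]])}
```

View pics/top.png

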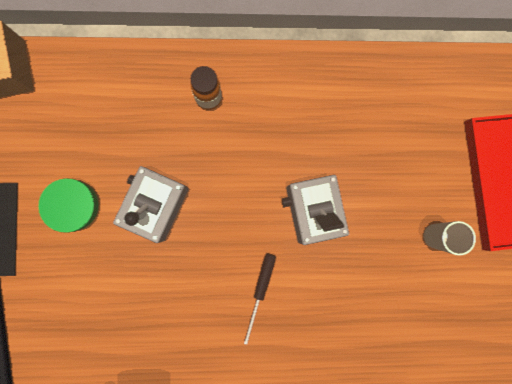

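View pics/side.png

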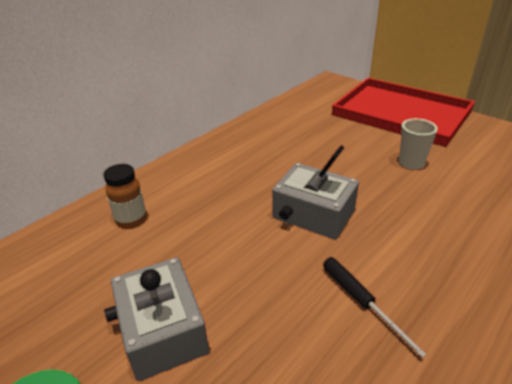

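The top view shows the paddle box around (318,209), with the paddle leaning down-right toward (328,223). The ball box is at (151,205). The screwdriver at (260,300) and the cup at (455,238) are both clear of the paddle box.

```bash
cat > h.py <<'E'
import numpy as np,cv2
from station import arm
def cloud(n,d):
    c=arm.camera_model(n);v,u=np.mgrid[:d.shape[0],:d.shape[1]]
    K=c["mtx"];P=np.stack([(u-K[0,2])/K[0,0]*d,(v-K[1,2])/K[1,1]*d,d],-1)
    T=c["camera_from_world"];return (P-T[:3,3])@T[:3,:3]
E
python3 - <<'E'
from h import *
np.set_printoptions(precision=4,suppress=True)
for nm,(u0,u1,v0,v1) in dict(paddle=(275,360,165,255),ball=(105,195,160,250)).items():
    W=cloud("top",np.load("top.npy"))[v0:v1,u0:u1].reshape(-1,3)
    b=W[(W[:,2]>.06)&(W[:,2]<.08)]
    r=cv2.minAreaRect(b[:,:2].astype(np.float32)*1000);print(nm,r,np.median(b[:,2]));print(cv2.boxPoints(r))
    t=W[W[:,2]>.11];print(len(t),t.mean(0),t.min(0),t.max(0))
W=cloud("side",np.load("side.npy"))[140:195,300:350].reshape(-1,3)
t=W[(W[:,2]>.12)&(W[:,2]<.2)];print(len(t),t.mean(0),t.min(0),t.max(0))
E
```

```text
paddle ((553.2767944335938, -135.56829833984375), (130.05467224121094, 100.25296783447266), 11.5018892288208) 0.07138576324695511
[[ 479.5601  -99.4149]
 [ 499.5506 -197.6546]
 [ 626.9935 -171.7217]
 [ 607.0031  -73.482 ]]
375 [ 0.5284 -0.1259  0.1911] [ 0.5114 -0.1619  0.1101] [0.5447 0.0301 0.8109]
ball ((567.3273315429688, 212.67132568359375), (100.44853210449219, 129.9844512939453), 65.49827575683594) 0.07160514013436342
[[487.3587 193.9234]
 [605.6379 140.0162]
 [647.296  231.4192]
 [529.0168 285.3264]]
221 [0.5405 0.2025 0.2134] [0.5264 0.0301 0.1101] [0.558  0.237  0.8109]
169 [ 0.5189 -0.1339  0.1421] [ 0.5103 -0.1635  0.1204] [ 0.5316 -0.1213  0.1528]
```

Request:
move_arm --rows "0 0 -9.5 0 0 0 0; 0 0 -9.5 0 0 0 0; 0 0 -9.5 0 0 0 0; 0 0 0 0.03 0.05 0 0; 0 0 0 0.03 0.05 0 0; 0 0 0 0.03 0.05 0 0; 0 0 0 0.03 0.05 0 0; 0 0 0 0.03 0.05 0 0"

```text
t: 1.1
eef_pos: [0.3955, 0.4283, 0.2344]
ee_rot: [3.141, 0.0, 0.2]
force: [-0.5, 0.1, -0.7]
width: 0.0134
gripper_force: 0.0
```

Request:
move_arm --rows "0 0 0 0.03 0.05 0 0; 0 0 0 0 0.05 0 0; 0 0 0 0 0.05 0 0; 0 0 0 0 0.05 0 0; 0 0 0 -0.01 0.05 0 0; 0 0 0 -0.01 0.05 0 0; 0 0 0 -0.01 0.05 0 0; 0 0 0 -0.01 0.05 0 0"

```text
t: 2.1
eef_pos: [0.4637, 0.0343, 0.2345]
ee_rot: [-3.142, 0.0, 0.2]
force: [1.0, -0.1, 1.0]
width: 0.0003
gripper_force: 0.0
```

Request:
move_arm --rows "0 0 0 -0.01 0.05 0 0; 0 0 0 -0.01 0.05 0 0; 0 0 0 -0.01 0.05 0 0; 0 0 0 -0.007 0.035 0 0; 0 0 0 0 0 0.035 0; 0 0 0 0 0 0.035 0; 0 0 0 0 0 0.035 0; 0 0 0 0 0 0 0"

```text
t: 3.1
eef_pos: [0.4625, -0.1528, 0.1274]
ee_rot: [-3.14, 0.006, 0.199]
force: [-0.1, 1.1, 0.9]
width: 0.0007
gripper_force: 0.0
```

Run:
```python
from h import *
p,d=arm.grab_frame("side");cv2.imwrite("pics/s2.png",cv2.resize(p[100:260,230:430],None,fx=3,fy=3))
s=arm.get_state();print(s["eef_pos"],s["force"],s["q"])
e=s["eef_pos"][:2]-[.5533,-.1356];a=.2007
print(e@[np.cos(a),np.sin(a)],e@[np.sin(a),-np.cos(a)])
```

```text
[ 0.46398232 -0.15289157  0.12919288] [0.51852743 0.65931723 0.33865374] [ 8.53355682e-02  1.53296999e-01 -5.34065308e-01  2.83931247e-04
 -8.86031991e-01  1.68502092e+00]
-0.09097200108682252 -0.0008614763475731542
```

View pics/s2.png

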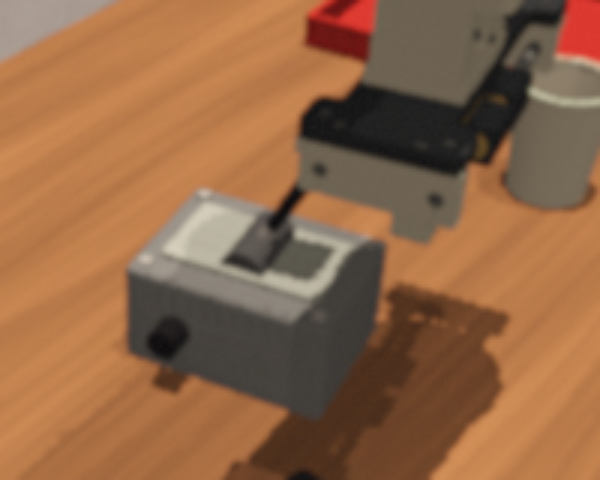

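The side view shows the closed fingers on the off side of the paddle, with the paddle at about (285,205) in the crop. The gripper body is about 26 mm above the height the paddle reaches when upright, so I'll push now.

Request:
move_arm --rows "0 0 0 0.015 0 0 0; 0 0 0 0.015 0 0 0; 0 0 0 0.01 0 0 0; 0 0 0 0.01 0 0 0; 0 0 0 0.01 0 0 0; 0 0 0 0.01 0 0 0; 0 0 0 0.01 0 0 0; 0 0 0 0 0 0 0"

```text
t: 4.15
eef_pos: [0.5442, -0.1366, 0.1295]
ee_rot: [3.141, -0.001, 0.2]
force: [-0.5, -0.2, -1.0]
width: 0.0005
gripper_force: 0.0
```

Request:
move_arm --rows "0 0 0 0.007 0 0 0; 0 0 0 0.007 0 0 0; 0 0 0 0 0 0 0"

```text
t: 4.53
eef_pos: [0.5573, -0.134, 0.1295]
ee_rot: [3.141, -0.0, 0.2]
force: [0.6, 0.7, -0.2]
width: 0.0004
gripper_force: 0.0
```

Run:
```python
from h import *
p,d=arm.grab_frame("side");cv2.imwrite("pics/s3.png",cv2.resize(p[100:260,230:430],None,fx=3,fy=3))
s=arm.get_state();print(s["eef_pos"],s["force"])
```

```text
[ 0.55686697 -0.13401819  0.12944724] [ 0.35162795 -0.15175383 -0.30063786]
```

View pics/s3.png

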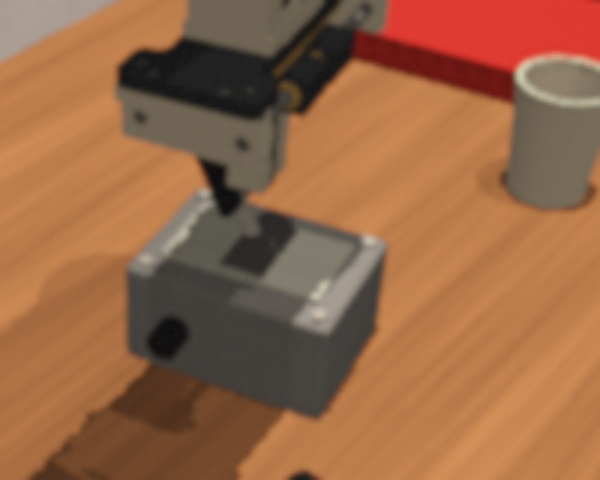

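The paddle now leans to the far side, at about (215,185) in the crop, and the force reads near zero, so it has snapped over. I'll back off, rise and check.

Request:
move_arm --rows "0 0 0 -0.03 0 0 0; 0 0 0 -0.04 0 0 0; 0 0 0 -0.03 0 0 0; 0 0 0 0 0 -0.04 0; 0 0 0 0 0 -0.04 0; 0 0 0 -0.02 0 -0.03 0; 0 0 0 0 0 0 0; 0 0 0 0 0 0 0"

```text
t: 5.58
eef_pos: [0.4388, -0.1578, 0.2393]
ee_rot: [-3.141, -0.0, 0.199]
force: [0.3, -0.4, 0.1]
width: 0.0001
gripper_force: 0.0
```

Run:
```python
from h import *
p,d=arm.grab_frame("side");cv2.imwrite("pics/s4.png",p)
s=arm.get_state();print(s["eef_pos"],s["force"])
W=cloud("side",d)[100:260,230:430].reshape(-1,3);e=W[:,:2]-[.5533,-.1356];a=.2007
x=e@[np.cos(a),np.sin(a)];y=e@[np.sin(a),-np.cos(a)]
m=(abs(x)<.065)&(abs(y)<.04)&(W[:,2]>.1)&(W[:,2]<.18)
for z in(.11,.12,.13,.14,.15):
    k=m&(abs(W[:,2]-z)<.005);print(z,k.sum(),x[k].mean() if k.any() else None)
```

```text
[ 0.43875362 -0.15781358  0.23886402] [ 0.32144075 -0.37487698 -0.55892399]
0.11 91 0.012580501563937422
0.12 95 0.017315101917662654
0.13 95 0.02214233378090052
0.14 97 0.026951246756055446
0.15 102 0.032123563167466056
```

View pics/s4.png

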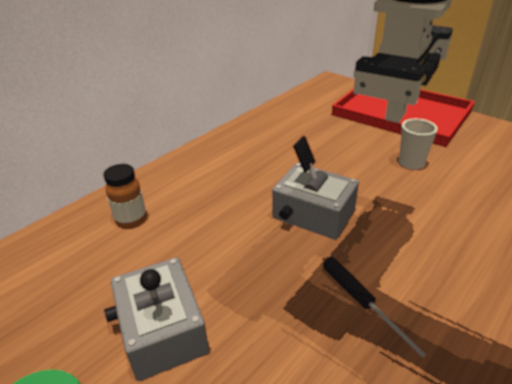

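The paddle at (304,155) leans fully to the on side: the slope is 0.49 per mm of height, close to tan 0.45. The ball at (150,280) hasn't moved, and the arm is clear of everything.

```bash
python3 -c "
from station import arm
print(arm.job_done())"
```

```text
the job is handed in; nothing more can be done
None
```

The lamp's paddle toggle is snapped fully over to on, the pump's ball toggle was left off, and the job was handed in with the arm clear of everything after about 6 s of the 32 s limit.

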